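# Seat the sample puck in the translation stage by feel and close the hold-down

## Task

Load the round sample puck into the translation stage: lay it, clip upward, on the stage's table, slide it along the guide fence until you feel it drop into the shallow pocket and it lies fully home, then swing the wire hold-down forward and fully down over it and let go. Be gentle: the puck must never bear on the stage with more than 12 N in any direction, so stop pushing it as soon as it has dropped in. Do not disturb the glass beaker or the capped vial behind the stage.

Things in the scene. Friction and masses are not known exactly. Their poses are not given: they have to be found in the camera images.
- puck_center (a point): Centre (half-way up) of the sample puck, a loose flat disc of light metal with a small clip on its top face: 31 mm diameter, 9 mm thick (the clip rises 2 mm more), about 20 g. It lies flat, clip upward, on the bench to the left of the stage. Grasp it across its diameter from above. z axis up.
- stage: Translation stage, fixed to the bench. Origin: centre of its base's underside; x to its rear, y to its left along the travel, z up. Grey base 116 x 204 x 12 mm, black thumbwheel at the right end. On it a bare metal table, x from -50 to +28 mm, 146 mm long in y, top 32 mm above the bench. A puck's centre is at z = 36.5 mm on the table's surface, 32.5 mm when home in the pocket.
- travel_mid (a point): Fixed point of the stage at the table's height (stage x = 0, y = 0, z = 32 mm). The table's one pocket (round, 34 mm wide, sharp-edged, 4 mm deep) has its centre on the stage's y line through this point, but where is NOT measured: the self-locking lead screw was left anywhere from y = -22 to +22 mm. The table is centred on its pocket, otherwise plain, and cannot be pushed along.
- fence_mid (a point): Middle of the top front edge of the steel guide fence: it stands over the table's rear part from y = -70 to +70 mm, front face at stage x = +16 mm, top 5 mm above the table. A puck sliding against it has its centre at x = +0.5 mm and passes exactly over the pocket, into which it drops by its own weight if it slides loosely (not clamped); half in, it may hang on the edge until pushed on a little.
- hold_down (a joint): Angle of the hinged wire hold-down of the stage: 0 = fully down, level, in front of its hinge; it grows as the hold-down swings up and back, to 1.5 (almost upright). Starts up, at 1.1 to 1.35; stays where it is left (stiff hinge; about 2 N at the bar moves it). It clears a puck that is home by 2 mm; a puck that is not home is in its way.
- bar_mid (a point): Middle of the hold-down's bar, a round steel bar 6 mm thick (a thin rubber sleeve at the middle) that runs 150 mm along the stage's y between two 40 mm arms. The hinge axis runs along y at x = +40 mm, z = 42.5 mm of the stage; at angle a the bar's middle is at x = 40 - 40 cos a, y = 0, z = 42.5 + 40 sin a (mm, stage frame). Push it from behind, forward and then down.
- beaker_center (a point): Centre of an empty clear glass beaker, 51 mm diameter, 66 mm tall, standing loose behind the stage; leave it alone.
- vial_center (a point): Centre of the capped sample vial, 25 mm diameter, 52 mm tall, standing loose behind and to the left of the stage; leave it alone.
Not all that is in view belongs to the job. Leave any purple or turquoise look-alike of the part that bears puck_center alone.

How it is judged:
On the way:
1. the puck lies home in the table's pocket (centre 32.5 mm above the stage's underside within 1.3 mm, within 2 mm of the pocket's line, level) while the hold-down is still up (above 0.8) (z of puck_center in the frame of stage between 0.0312 and 0.0338 m and x of puck_center in the frame of stage between -0.002 and 0.002 m and angle between puck_center's own z axis and vertical below 0.06 rad and value of joint hold_down above 0.8 rad), for 0.2 s.
At the end, for the whole second after the job is handed in: The puck lies clip upward and level (within 0.06 rad) in the table's pocket, its centre 32.5 mm above the stage's underside within 1.3 mm and within 2 mm of the pocket's line, and the hold-down is down over it (below 0.08 rad) (z of puck_center in the frame of stage between 0.0312 and 0.0338 m and x of puck_center in the frame of stage between -0.002 and 0.002 m and angle between puck_center's own z axis and vertical below 0.06 rad and value of joint hold_down below 0.08 rad); the robot touches nothing.
It fails at once if the puck bears on the stage (table, fence, pocket or hold-down) with more than 12 N (contact force between foil_puck and stage above 12 N).
It fails at once if the beaker is moved by more than 15 mm (distance of beaker_center from where it was at the start of the episode above 0.015 m).
It fails at once if the vial is moved by more than 15 mm (distance of vial_center from where it was at the start of the episode above 0.015 m).
It also fails if it takes over 67 s, if anything falls off the work surface, if the arm or the gripper's body presses on something with over 40 N, if the wrist force passes 120 N, or if a joint passes its speed limit or range.

## Robot

A 7-joint arm with a two-finger parallel gripper is mounted at the origin on a cart in front of the work surface, level with it; the furniture and walls round the work are solid. World frame = base frame: x ahead of the robot, y to its left, z up, the work surface at z = 0. Lengths are in m, angles in rad, forces in N, time in s.
With the tool pointing down it reaches from about 0.4 to 0.85 m from the base axis. Payload 10.4 kg.
Tool frame: the origin (TCP) lies at the very end of the fingers, on their centre line; the grasp point (between the pads) lies 19 mm behind it (arm.hold_point_z is the distance from the TCP to the grasp point, in m); z points along the fingers, y is the line along which they close (so a half turn about z gives the same grasp; the last joint's range is limited). The gripper opens to 85 mm and grips with 20 to 120 N. Pads are 22 mm wide; open, the fingers measure 114 mm over their backs; the gripper's body (76 mm by 85 mm) begins 54 mm behind the grasp point. The pads swing forward as they close: fully open they stand 13 mm farther back than shut.
Start: joints at [-1.264, 0.332, -0.065, 1.46, 0.022, 1.35, -0.088], TCP at [0.202, 0.591, 0.231] pointing down, gripper open.
Joint ranges: [-2.6, 2.6], [-0.5, 2.12], [-1.47, 1.34], [0.16, 2.42], [-1.27, 4.41], [0.06, 2.06], [-2.6, 2.6]. Speed limits (rad/s): [2.22, 2.22, 2.79, 2.79, 3.14, 3.14, 3.14].

## Interface

Orientations are given as a unit quaternion [w, x, y, z].
In Python, from bench import arm gives the robot as it stands.
- The arm moves only by the tool drive_tool, never from a script. Its argument "motion" is one flat list of numbers, 5 for each row, row after row: the shift along the tool's x, y, z in units of 40 mm (1.0 is 40 mm), then the turn about the tool's z in units of 6 degrees (1.0 is 6 degrees), then the opening, from 0 (shut) to 1 (fully open). A call has 1 to 12 rows; each row shifts and turns the commanded pose from where the row before left it, along the tool's axes as they then stand; what a row does not reach is not made up. A row lasts 1/10 s, in which the tool goes at most 50 mm and 8.59 degrees, less where a joint would pass 70% of its speed; a pose out of reach is approached as far as the arm can. A call is refused whole if a number of a shift passes 1 or a number of a turn 1, either way. A call with a gripper value outside its range is refused whole. The fingers move at their own pace and stop on an object; "grip_force" is the grip in N (left out, the last holds). Time passes only in rows, so rows that do not move let the fingers close. It gives the time, the measured TCP pose, the force, the opening and the grip force at its end, in the units of the state.
- arm.state(): the state, without advancing time (a new reading comes with each control period).
- arm.camera(name): name is "side" or "top"; returns a dict with "image" (480x640x3 uint8, red, green, blue), "z_map" (480x640 float32, m along the optical axis (not along the pixel's ray), 0 where there is no reading), "fx", "fy", "cx", "cy" (pixels), "world_to_cam" (4x4, takes a point from world to camera coordinates). Camera axes: x right, y up, looking along -z (the intrinsics and any distortion apply to the point x, -y, -z); pixel columns grow to the right and rows downward; lengths in m; the calibration is good to about 2 mm. A picture is of the moment at which its call begins.
- arm.close_job(): hands the job in; it is judged then, once.
Trained networks look in a picture, given as the dict that the camera call returned (one of the last four; its "shot" number tells which), for a name from the list of things; names that differ only in an ending like _2 or _b are one class to them, and where a whole thing is asked for, a point or a joint stands for the part that bears it (a point fixed in the world has none). Each returns a list of dicts, best first, with "conf" (0 to 1); they miss things now and then, are a little off and sometimes report something else, mostly with a low value. They report only what shows in the picture. A call takes as long as a camera call. They do not tell look-alikes from the thing itself.
- arm.search_frame(picture, query): "bbox" ([centre column, centre row, width, height] in pixels, round what is visible of it).
The state is a dict: "clock": time; "joint_pos": joint angles; "qd": joint speeds; "tau": joint torques, N m; "ee_pos": TCP position; "tcp_rot": TCP orientation; "force": force on the tool from outside, world axes, zero at the start; "moment": the same for the moment, N m; "finger_gap": opening from 0.0 (shut) to 1.0 (fully open); "grip_force": force on a finger pad.
Only numpy, scipy, OpenCV 4.12 (cv2) and the standard library are available. Lean on these libraries where they do the work, as an engineer would, in place of code of your own. Each camera call takes 0.05 s, during which the arm holds its last target. There are 200 camera calls.

## Working session

There is one attempt and no reset: what is moved stays moved. The work goes in short steps, Python scripts to look and compute and a tool call to move; the robot and the scene stay as the last step left them, time stands still between calls to the robot, and variables do not carry over. Pictures are saved under pics/ and viewed, at most 10 in all, crops included, and the job is handed in when it is done.

Besides the shell and the picture viewer there is one more tool, called in YAML: its name, and indented under it one key for each argument. drive_tool: Moves the arm, as the interface text tells. Its arguments: {"type":"object","properties":{"motion":{"type":"array"},"grip_force":{"type":"number"}},"required":["motion"]}

```bash
mkdir -p pics; cat > h.py <<'E'
from bench import arm
import numpy as np, cv2
def px2w(c,u,v,z=None):
    # ray through pixel; z: intersect plane world z, else use depth
    T=np.linalg.inv(c["world_to_cam"]); d=np.array([(u-c["cx"])/c["fx"],-(v-c["cy"])/c["fy"],-1.0])
    o=T[:3,3]; r=T[:3,:3]@d
    if z is not None: return o+r*(z-o[2])/r[2]
    return o+r*c["z_map"][int(round(v)),int(round(u))]
def w2px(c,p):
    q=c["world_to_cam"]@np.r_[p,1]; return c["cx"]+c["fx"]*q[0]/-q[2], c["cy"]-c["fy"]*q[1]/-q[2]
def save(c,n,crop=None,s=1):
    im=c["image"][:,:,::-1]
    if crop: im=im[crop[1]:crop[3],crop[0]:crop[2]]
    cv2.imwrite("pics/"+n,cv2.resize(im,None,fx=s,fy=s,interpolation=cv2.INTER_CUBIC))
E
python3 - <<'E'
from h import *
np.set_printoptions(precision=4,suppress=True)
cs={n:arm.camera(n) for n in("top","side")}
for n,c in cs.items():
    save(c,n+"0.png"); print(n,[k for k in c],c["fx"],c["cx"],c["cy"]); print(np.linalg.inv(c["world_to_cam"]))
    for q in("puck_center","stage","hold_down","beaker_center","vial_center"):
        for r in arm.search_frame(c,q)[:3]:
            b=r["bbox"]; print(q,np.round(r["conf"],2),np.round(b,1),px2w(c,b[0],b[1]))
s=arm.state(); print(s["ee_pos"],s["tcp_rot"],s["force"],s["finger_gap"],arm.hold_point_z)
E
```

```text
top ['image', 'z_map', 'fx', 'fy', 'cx', 'cy', 'world_to_cam', 'shot'] 622.7030458737128 324.9194281818132 234.88062721894318
[[-0.0058  0.9907 -0.1362  0.5079]
 [-1.     -0.0054  0.0034 -0.2447]
 [ 0.0026  0.1363  0.9907  0.9035]
 [ 0.      0.      0.      1.    ]]
puck_center 0.91 [279.1 254.1  24.3  24.5] [ 0.6033 -0.1815  0.0092]
puck_center 0.78 [251.2 207.7  21.2  22.3] [ 0.6713 -0.1406  0.0102]
puck_center 0.67 [224.5 260.4  25.4  21.9] [ 0.5945 -0.1029  0.0094]
stage 0.78 [436.9 295.  158.7  92.2] [ 0.5425 -0.4044  0.0267]
hold_down 0.6 [433.3 266.9 119.8  20.9] [ 0.5811 -0.3985  0.0379]
beaker_center 0.6 [371.4 203.4  35.9  43.1] [ 0.6784 -0.3165  0.0015]
beaker_center 0.23 [281.2 252.9  25.7  22.7] [ 0.6052 -0.1844  0.0076]
vial_center 0.86 [317.7 182.6  23.2  25.4] [ 0.6989 -0.238   0.0514]
vial_center 0.52 [436.4 295.3 162.6  89.8] [ 0.5419 -0.403   0.0302]
side ['image', 'z_map', 'fx', 'fy', 'cx', 'cy', 'world_to_cam', 'shot'] 602.383163672042 318.03625571731015 237.45605503636784
[[ 0.9976 -0.044   0.0535  0.6775]
 [ 0.0688  0.5445 -0.836  -1.0388]
 [ 0.0077  0.8376  0.5462  0.5904]
 [ 0.      0.      0.      1.    ]]
puck_center 0.66 [308.5 251.6  13.8  18.8] [ 0.6073 -0.1926  0.0078]
puck_center 0.65 [307.2 226.   17.4  11.6] [ 0.5983 -0.1128  0.0092]
puck_center 0.64 [346.6 238.8  18.3  12.3] [ 0.6711 -0.1497  0.0094]
stage 0.73 [249.8 330.6  97.  138.5] [ 0.5458 -0.4252  0.0324]
hold_down 0.65 [275.2 307.6  26.5  92.9] [ 0.575  -0.3792  0.0368]
beaker_center 0.58 [348.1 284.6  33.6  55. ] [ 0.6773 -0.3345  0.05  ]
vial_center 0.71 [366.5 259.8  13.3  36.1] [ 0.7048 -0.2504  0.0369]
[0.2024 0.5914 0.2313] [-0.      0.1641  0.9864  0.0001] [ 0.4284  0.334  -0.8482] 1.0034615770648962 0.0187
```

```bash
python3 - <<'E'
import cv2
a=cv2.imread("pics/top0.png")[150:370,190:550]
cv2.imwrite("pics/topc.png",cv2.resize(a,(792,484),interpolation=cv2.INTER_CUBIC))
a=cv2.imread("pics/side0.png")[200:420,160:440]
cv2.imwrite("pics/sidec.png",cv2.resize(a,(742,583),interpolation=cv2.INTER_CUBIC))
E
```

```text
(no output)
```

View pics/topc.png

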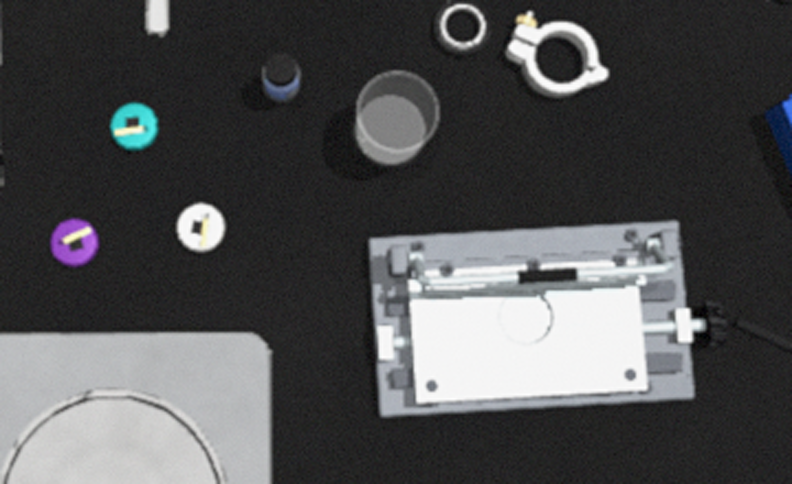

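View pics/sidec.png

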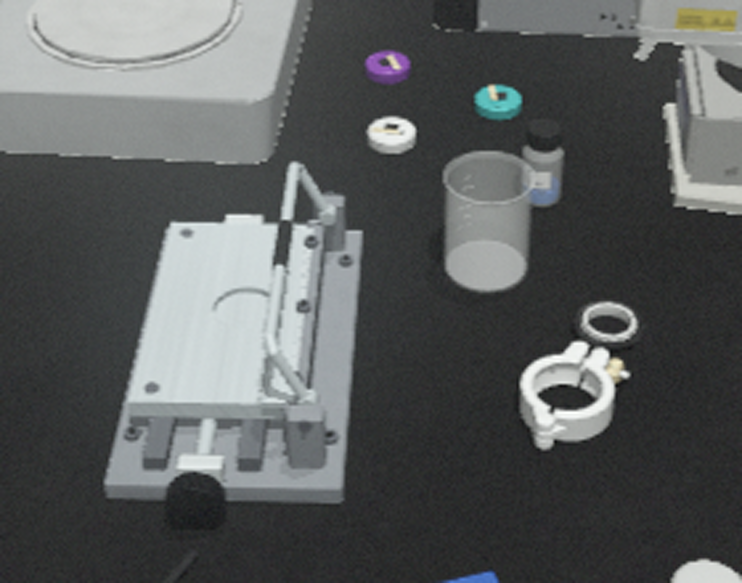

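The top crop shows the white puck at full-image pixel (281,253). Its purple and turquoise look-alikes are to its left. The stage is yawed slightly, with pocket outline near (429,294), the hold-down up, and the beaker and vial behind. Next I'll measure the stage pose, pocket and puck.

```bash
python3 - <<'E'
from h import *
from scipy.optimize import least_squares
np.set_printoptions(precision=4,suppress=True)
c=arm.camera("top"); s=arm.camera("side")
# base corners picked from the crop (top) and side crop
f=lambda u,v:(190+u/2.2,150+v/2.2); g=lambda u,v:(160+u/2.65,200+v/2.65)
obs=[(c,f(370,238),(.058,.102,.012)),(c,f(677,221),(.058,-.102,.012)),(c,f(694,398),(-.058,-.102,.012)),(c,f(380,416),(-.058,.102,.012)),
(s,g(344,490),(.058,-.102,.012)),(s,g(107,487),(-.058,-.102,.012)),(s,g(362,231),(.058,.102,.012))]
def P(x,l): 
    a=x[2]; return np.array([x[0]+l[0]*np.cos(a)-l[1]*np.sin(a),x[1]+l[0]*np.sin(a)+l[1]*np.cos(a),l[2]])
for sel in(obs[:4],obs[4:],obs):
    r=least_squares(lambda x:np.concatenate([px2w(k,*uv,l[2])[:2]-P(x,l)[:2] for k,uv,l in sel]),[.54,-.4,0])
    print("stage",r.x,"res mm",r.fun*1e3)
x=r.x
def toS(w): d=w[:2]-x[:2]; a=x[2]; return np.array([d[0]*np.cos(a)+d[1]*np.sin(a),-d[0]*np.sin(a)+d[1]*np.cos(a)])
# table corners / pocket
for n,p in(("pocket",(525,317)),("tabFR",(648,388)),("tabFL",(417,404))): print(n,toS(px2w(c,*f(*p),.032)))
for n,p in(("sTabFR",(128,405)),("sTabFL",(172,222))): print(n,toS(px2w(s,*g(*p),.032)))
# puck
for k,(u,v) in((c,(281,253)),(s,(308,250))):
    hsv=cv2.cvtColor(k["image"],cv2.COLOR_RGB2HSV); m=((hsv[...,2]>110)&(hsv[...,1]<80)).astype(np.uint8)
    m=cv2.morphologyEx(m,cv2.MORPH_CLOSE,np.ones((9,9)))
    w=np.zeros_like(m); w[v-22:v+22,u-22:u+22]=m[v-22:v+22,u-22:u+22]
    n,_,st,ce=cv2.connectedComponentsWithStats(w); i=1+st[1:,4].argmax(); print("puck px",st[i],ce[i],px2w(k,*ce[i],.006))
for nm,k,q in(("beaker",c,f(390,130)),("vial",c,f(283,95))): print(nm,px2w(k,*q,.005), toS(px2w(k,*q,.005)))
t=arm.search_frame(c,"bar_mid")[:2]; t2=arm.search_frame(s,"bar_mid")[:2]; print(t,t2)
# bar sleeve: top crop (548,275), side (282,242): triangulate
A=[];B=[]
for k,q in((c,f(548,275)),(s,g(282,242))):
    T=np.linalg.inv(k["world_to_cam"]);o=T[:3,3];d=px2w(k,*q,0)-o;d/=np.linalg.norm(d);M=np.eye(3)-np.outer(d,d);A.append(M);B.append(M@o)
b=np.linalg.solve(sum(A),sum(B)); print("sleeve",b,toS(b),"angle",np.arctan2(b[2]-.0425,.04-toS(b)[0]))
E
```

```text
stage [ 0.5441 -0.3988  0.0496] res mm [-0.5389 -1.383  -0.5768  1.0711  0.6264  0.869   0.4893 -0.5571]
stage [ 0.5455 -0.4024  0.0587] res mm [-0.7548  0.3181  0.8858  0.3516 -0.131  -0.6697]
stage [ 0.5448 -0.4003  0.0529] res mm [-0.8942 -0.0546 -1.5986  2.3653 -0.4149  2.5423  0.1146  1.1503  0.5604
 -1.4352  2.2388 -2.0786 -0.0061 -2.4895]
pocket [-0.0008  0.0084]
tabFR [-0.0497 -0.0653]
tabFL [-0.0511  0.0806]
sTabFR [-0.0499 -0.0688]
sTabFL [-0.0497  0.0793]
puck px [270 242  22  22 385] [280.813  252.8597] [ 0.6054 -0.1837  0.006 ]
puck px [298 244  19  14 216] [307.3426 250.4491] [ 0.6048 -0.1866  0.006 ]
beaker [ 0.6693 -0.3101  0.005 ] [0.1291 0.0835]
vial [ 0.6934 -0.2389  0.005 ] [0.1569 0.1533]
[{'bbox': [435.1, 269.8, 122.6, 25.4], 'conf': 0.68}] [{'bbox': [273.4, 306.4, 25.9, 92.8], 'conf': 0.69}]
sleeve [ 0.5667 -0.3982  0.0807] [0.022  0.0009] angle 1.1309133945389676
```

```bash
cat >> h.py <<'E'
SX,SY,SA=0.5446,-0.4000,0.053
def S2w(x,y): return np.array([SX+x*np.cos(SA)-y*np.sin(SA),SY+x*np.sin(SA)+y*np.cos(SA)])
def yaw(): # world angle (deg) of tool y
    w,x,y,z=arm.state()["tcp_rot"]; return np.degrees(np.arctan2(w*w-x*x+y*y-z*z,2*(x*y-w*z)))
def plan(p,yw,op,n=None,cmd=None):
    """rows from the present pose to TCP p with tool y at yw deg; the tool z is down, so turn + lowers yw"""
    s=arm.state(); c=np.array(cmd[:3] if cmd is not None else s["ee_pos"],float); y0=cmd[3] if cmd is not None else yaw()
    n=n or int(max(np.ceil(np.linalg.norm(np.array(p)-c)/.038),np.ceil(abs(yw-y0)/5.9),1)); y=y0; out=[]
    for i in range(n):
        d=(np.array(p)-c)/(n-i); t=round((y-yw)/(n-i)/6,2); a=np.radians(y)
        ty=np.array([np.cos(a),np.sin(a),0]); tz=np.array([0,0,-1.]); tx=np.cross(ty,tz)
        r=[round(float(d@k)/.04,2) for k in(tx,ty,tz)]
        c=c+.04*(r[0]*tx+r[1]*ty+r[2]*tz); y-=6*t; out.append(r+[t,op])
    for i in range(0,n,12): print(", ".join(", ".join("%g"%v for v in r) for r in out[i:i+12]),"\n")
    print("end",np.round(c,4),round(y,2))
E
python3 - <<'E'
from h import *
c=arm.camera("top"); print(yaw())
for t in np.linspace(0,1,12):
    p=np.array([.202,.591])*(1-t)+np.array([.605,-.185])*t
    u,v=w2px(c,np.r_[p,0]); ui,vi=int(u),int(v)
    if 30<ui<610 and 30<vi<450:
        hs=[px2w(c,a,b)[2] for a in range(ui-30,ui+31,6) for b in range(vi-30,vi+31,6)]; print(np.round(p,2),round(max(hs),3))
plan([.605,-.185,.14],-81,.5)
E
```

```text
71.10402918073245
[0.42 0.17] 0.289
[0.46 0.1 ] 0.904
[0.5  0.03] 0.139
[ 0.53 -0.04] 0.061
[ 0.57 -0.11] 0.059
[ 0.6  -0.18] 0.01
-0.61, -0.58, 0.09, 0.98, 0.5, -0.66, -0.52, 0.09, 0.97, 0.5, -0.71, -0.45, 0.09, 0.98, 0.5, -0.76, -0.37, 0.09, 0.97, 0.5, -0.79, -0.29, 0.09, 0.98, 0.5, -0.81, -0.21, 0.09, 0.97, 0.5, -0.83, -0.13, 0.09, 0.98, 0.5, -0.84, -0.04, 0.09, 0.97, 0.5, -0.84, 0.05, 0.09, 0.98, 0.5, -0.83, 0.13, 0.09, 0.97, 0.5, -0.81, 0.22, 0.09, 0.98, 0.5, -0.79, 0.3, 0.09, 0.97, 0.5 

-0.75, 0.38, 0.09, 0.98, 0.5, -0.71, 0.45, 0.09, 0.97, 0.5, -0.66, 0.52, 0.09, 0.98, 0.5, -0.6, 0.58, 0.08, 0.97, 0.5, -0.54, 0.64, 0.09, 0.98, 0.5, -0.47, 0.7, 0.08, 0.97, 0.5, -0.4, 0.74, 0.09, 0.98, 0.5, -0.32, 0.78, 0.08, 0.97, 0.5, -0.24, 0.81, 0.09, 0.98, 0.5, -0.16, 0.83, 0.08, 0.97, 0.5, -0.08, 0.84, 0.09, 0.98, 0.5, 0.01, 0.84, 0.08, 0.97, 0.5 

0.1, 0.83, 0.09, 0.98, 0.5, 0.18, 0.82, 0.08, 0.97, 0.5 

end [ 0.605  -0.185   0.1401] -81.0
```

View pics/top0.png

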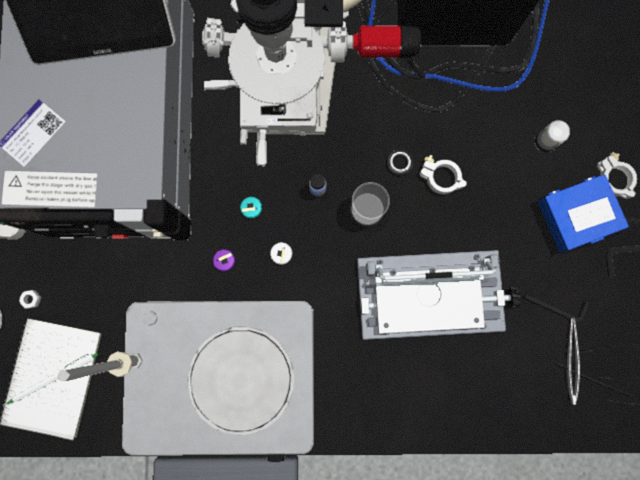

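```bash
python3 - <<'E'
from h import *
c=arm.camera("top"); z=c["z_map"]
v,u=np.mgrid[0:480:2,0:640:2]; T=np.linalg.inv(c["world_to_cam"])
d=np.stack([(u-c["cx"])/c["fx"],-(v-c["cy"])/c["fy"],-np.ones_like(u,float)],-1)@T[:3,:3].T*z[::2,::2,None]+T[:3,3]
m=(z[::2,::2]>0)&(d[...,2]>.07); p=d[m]
H={}
for x,y,h in p: k=(round(x/.05)*.05,round(y/.05)*.05); H[k]=max(H.get(k,0),h)
for k in sorted(H): print("%.2f,%.2f:%.2f"%(*k,H[k]),end="  ")
E
```

```text
0.45,0.00:0.29  0.55,-0.45:0.08  0.55,-0.40:0.09  0.55,-0.35:0.08  0.55,-0.30:0.08  0.60,-0.45:0.07  0.60,-0.05:0.16  0.60,0.00:0.09  0.60,0.05:0.13  0.65,-0.05:0.17  0.65,0.00:0.17  0.65,0.05:0.17  0.65,0.10:0.17  0.65,0.15:0.17  0.70,-0.15:0.14  0.70,-0.05:0.17  0.70,0.00:0.17  0.70,0.05:0.17  0.70,0.10:0.17  0.70,0.15:0.17  0.75,-0.25:0.15  0.75,-0.20:0.15  0.75,-0.15:0.15  0.75,-0.05:0.16  0.75,0.00:0.17  0.75,0.05:0.17  0.75,0.10:0.17  0.75,0.15:0.17  0.80,-0.25:0.15  0.80,-0.20:0.32  0.80,-0.15:0.31  0.80,-0.10:0.14  0.80,-0.05:0.17  0.80,0.00:0.17  0.80,0.05:0.18  0.80,0.10:0.18  0.80,0.15:0.17  0.85,-0.35:0.15  0.85,-0.30:0.15  0.85,-0.25:0.27  0.85,-0.20:0.32  0.85,-0.15:0.32  0.85,-0.10:0.17  0.85,-0.05:0.22  0.85,0.00:0.23  0.85,0.05:0.23  0.85,0.10:0.24  0.85,0.15:0.17  0.90,-0.55:0.14  0.90,-0.50:0.15  0.90,-0.45:0.15  0.90,-0.40:0.15  0.90,-0.35:0.15  0.90,-0.30:0.17  0.90,-0.25:0.17  0.90,-0.20:0.15  0.90,-0.15:0.15  0.90,-0.10:0.17  0.90,-0.05:0.23  0.90,0.00:0.23  0.90,0.05:0.23  0.90,0.15:0.16  0.95,-0.35:0.12  0.95,-0.20:0.11  0.95,-0.05:0.13
```

The picture shows a vertical rod at the hotplate (tip near (62,375), base near (133,362)), which stands in the straight path. I'll check its height and go over it.

```bash
python3 - <<'E'
from h import *
np.set_printoptions(precision=3,suppress=True)
c=arm.camera("top"); s=arm.camera("side")
z=c["z_map"]
for u,v in((62,376),(66,375),(75,373),(90,370),(105,367),(120,364)):
    w=z[v-2:v+3,u-2:u+3]; w=w[w>0]; print(u,v, (px2w(c,u,v), w.min() if len(w) else 0))
print("lines",[px2w(c,62,375,h) for h in(.3,.35,.4)], px2w(c,135,361,.06))
plan([.38,.35,.42],25,.5)
plan([.605,-.185,.16],-81,.5,cmd=[.38,.35,.42,25])
E
```

```text
62 376 (array([0.456, 0.007, 0.29 ]), np.float32(0.5992976))
66 375 (array([0.457, 0.004, 0.289]), np.float32(0.60010684))
75 373 (array([0.458, 0.002, 0.272]), np.float32(0.6118132))
90 370 (array([0.458, 0.002, 0.232]), np.float32(0.6511325))
105 367 (array([0.457, 0.002, 0.187]), np.float32(0.6967433))
120 364 (array([0.457, 0.003, 0.131]), np.float32(0.7468977))
lines [array([0.458, 0.003, 0.3  ]), array([ 0.462, -0.017,  0.35 ]), array([ 0.466, -0.038,  0.4  ])] [0.456 0.006 0.06 ]
-0.62, -0.43, -0.47, 0.77, 0.5, -0.65, -0.38, -0.47, 0.77, 0.5, -0.68, -0.32, -0.47, 0.77, 0.5, -0.7, -0.27, -0.47, 0.77, 0.5, -0.72, -0.21, -0.47, 0.77, 0.5, -0.73, -0.15, -0.47, 0.77, 0.5, -0.74, -0.09, -0.47, 0.77, 0.5, -0.75, -0.03, -0.48, 0.76, 0.5, -0.74, 0.03, -0.47, 0.77, 0.5, -0.75, 0.08, -0.48, 0.76, 0.5 

end [0.38 0.35 0.42] 25.02
-0.81, -0.03, 0.36, 0.98, 0.5, -0.8, 0.05, 0.36, 0.98, 0.5, -0.79, 0.13, 0.36, 0.98, 0.5, -0.78, 0.22, 0.36, 0.98, 0.5, -0.75, 0.29, 0.36, 0.98, 0.5, -0.72, 0.37, 0.36, 0.98, 0.5, -0.68, 0.44, 0.36, 0.98, 0.5, -0.63, 0.51, 0.36, 0.98, 0.5, -0.57, 0.57, 0.36, 0.98, 0.5, -0.51, 0.62, 0.36, 0.98, 0.5, -0.44, 0.67, 0.36, 0.98, 0.5, -0.37, 0.72, 0.36, 0.98, 0.5 

-0.3, 0.75, 0.36, 0.98, 0.5, -0.22, 0.77, 0.36, 0.99, 0.5, -0.14, 0.79, 0.36, 0.98, 0.5, -0.05, 0.81, 0.37, 0.99, 0.5, 0.03, 0.8, 0.36, 0.98, 0.5, 0.11, 0.8, 0.37, 0.99, 0.5 

end [ 0.605 -0.185  0.16 ] -81.02
```

drive_tool:
  motion: [-0.62,-0.43,-0.47,0.77,0.5,-0.65,-0.38,-0.47,0.77,0.5,-0.68,-0.32,-0.47,0.77,0.5,-0.7,-0.27,-0.47,0.77,0.5,-0.72,-0.21,-0.47,0.77,0.5,-0.73,-0.15,-0.47,0.77,0.5,-0.74,-0.09,-0.47,0.77,0.5,-0.75,-0.03,-0.48,0.76,0.5,-0.74,0.03,-0.47,0.77,0.5,-0.75,0.08,-0.48,0.76,0.5]

```text
clock: 2.0
ee_pos: [0.3805, 0.3487, 0.4211]
tcp_rot: [-0.0, 0.538, 0.843, 0.0]
force: [0.7, -0.5, 0.5]
finger_gap: 0.501
grip_force: 0.0
```

```bash
python3 - <<'E'
from h import *
s=arm.state(); print(s["ee_pos"],yaw(),s["joint_pos"])
plan([.53,-.15,.40],-70,.5,n=16)
E
```

```text
[0.38050477 0.34865205 0.42106418] 24.837478896926147 [-1.00874835  0.05369457  0.18953583  1.39984137 -0.01037906  1.68848371
 -0.38720742]
-0.81, -0.12, 0.03, 0.99, 0.5, -0.81, -0.03, 0.03, 0.99, 0.5, -0.81, 0.05, 0.03, 0.99, 0.5, -0.8, 0.14, 0.03, 0.99, 0.5, -0.78, 0.22, 0.03, 0.99, 0.5, -0.76, 0.3, 0.03, 0.99, 0.5, -0.72, 0.38, 0.03, 0.99, 0.5, -0.68, 0.45, 0.04, 0.99, 0.5, -0.63, 0.52, 0.03, 0.99, 0.5, -0.57, 0.58, 0.04, 0.99, 0.5, -0.51, 0.63, 0.03, 0.98, 0.5, -0.44, 0.68, 0.04, 0.99, 0.5 

-0.37, 0.72, 0.03, 0.98, 0.5, -0.29, 0.76, 0.04, 0.99, 0.5, -0.22, 0.79, 0.03, 0.98, 0.5, -0.13, 0.8, 0.04, 0.99, 0.5 

end [ 0.5299 -0.15    0.3999] -70.02
```

drive_tool:
  motion: [-0.81,-0.12,0.03,0.99,0.5,-0.81,-0.03,0.03,0.99,0.5,-0.81,0.05,0.03,0.99,0.5,-0.8,0.14,0.03,0.99,0.5,-0.78,0.22,0.03,0.99,0.5,-0.76,0.3,0.03,0.99,0.5,-0.72,0.38,0.03,0.99,0.5,-0.68,0.45,0.04,0.99,0.5,-0.63,0.52,0.03,0.99,0.5,-0.57,0.58,0.04,0.99,0.5,-0.51,0.63,0.03,0.98,0.5,-0.44,0.68,0.04,0.99,0.5]

```text
clock: 3.2
ee_pos: [0.4937, -0.0252, 0.4047]
tcp_rot: [-0.0, 0.929, 0.371, 0.0]
force: [0.1, -0.2, 0.1]
finger_gap: 0.503
grip_force: 0.0
```

drive_tool:
  motion: [-0.37,0.72,0.03,0.98,0.5,-0.29,0.76,0.04,0.99,0.5,-0.22,0.79,0.03,0.98,0.5,-0.13,0.8,0.04,0.99,0.5]

```text
clock: 3.6
ee_pos: [0.5312, -0.1497, 0.3991]
tcp_rot: [-0.0, 0.985, 0.173, 0.0]
force: [0.5, 0.7, 0.0]
finger_gap: 0.495
grip_force: 0.0
```

```bash
python3 - <<'E'
from h import *
s=arm.state(); print(s["ee_pos"],yaw(),s["joint_pos"],s["clock"])
plan([.605,-.185,.06],-81,.5,n=11)
E
```

```text
[ 0.53122607 -0.14970578  0.39913694] -70.06083321255052 [-0.44902251  0.14648868  0.74381192  1.38476119 -0.0997212   1.64762973
 -0.94111134] 3.6
0.13, 0.13, 0.77, 0.17, 0.5, 0.13, 0.13, 0.77, 0.17, 0.5, 0.14, 0.13, 0.77, 0.16, 0.5, 0.14, 0.13, 0.77, 0.17, 0.5, 0.14, 0.12, 0.77, 0.16, 0.5, 0.14, 0.12, 0.77, 0.17, 0.5, 0.14, 0.12, 0.77, 0.16, 0.5, 0.15, 0.12, 0.77, 0.17, 0.5, 0.15, 0.11, 0.77, 0.16, 0.5, 0.14, 0.11, 0.77, 0.17, 0.5, 0.15, 0.11, 0.78, 0.16, 0.5 

end [ 0.6049 -0.1851  0.0599] -80.98
```

drive_tool:
  motion: [0.13,0.13,0.77,0.17,0.5,0.13,0.13,0.77,0.17,0.5,0.14,0.13,0.77,0.16,0.5,0.14,0.13,0.77,0.17,0.5,0.14,0.12,0.77,0.16,0.5,0.14,0.12,0.77,0.17,0.5,0.14,0.12,0.77,0.16,0.5,0.15,0.12,0.77,0.17,0.5,0.15,0.11,0.77,0.16,0.5,0.14,0.11,0.77,0.17,0.5,0.15,0.11,0.78,0.16,0.5]

```text
clock: 4.7
ee_pos: [0.6053, -0.1834, 0.0585]
tcp_rot: [-0.0, 0.997, 0.08, 0.0]
force: [-0.1, 0.6, -0.5]
finger_gap: 0.495
grip_force: 0.0
```

drive_tool:
  motion: [0,0,0,0,0.5,0,0,0,0,0.5]

```text
clock: 4.9
ee_pos: [0.6048, -0.1837, 0.06]
tcp_rot: [0.0, 0.997, 0.081, -0.0]
force: [0.9, -0.0, 0.9]
finger_gap: 0.501
grip_force: 0.0
```

```bash
python3 - <<'E'
from h import *
s=arm.state(); print(s["ee_pos"],yaw(),s["joint_pos"],s["force"])
c=arm.camera("top"); save(c,"t1.png",(180,170,400,330),3.5)
c=arm.camera("side"); save(c,"s1.png",(230,150,430,300),3.5)
E
```

```text
[ 0.60475904 -0.18367511  0.06004303] -80.73864186790979 [-0.27787891  0.57020497  0.66659562  1.65161809 -0.39248527  1.05827955
 -0.90159351] [ 0.92609807 -0.04146372  0.89548258]
```

View pics/s1.png

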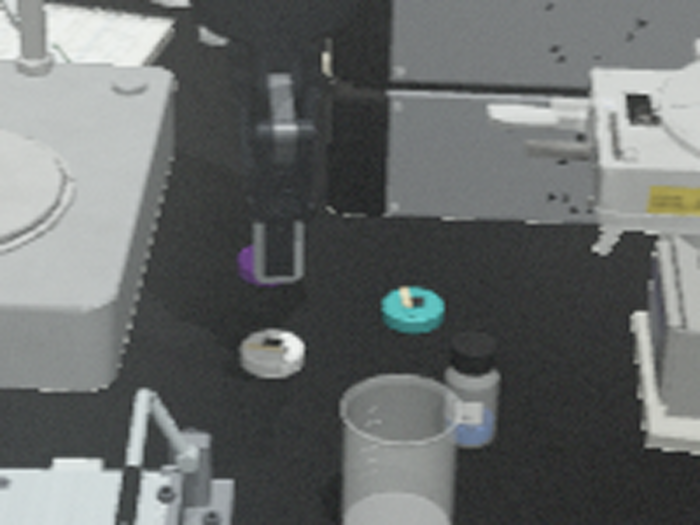

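The side view shows the near fingertip at full-image pixel (309,230), with the puck below it at about (308,251). The look-alikes and the vial are clear.

```bash
python3 - <<'E'
from h import *
c=arm.camera("side"); p=np.array([.6048,-.1837,.06]); a=np.radians(-80.7); d=np.array([np.cos(a),np.sin(a),0])
for k in(.021,.028,.035):
    for z in(.06,.066): print(k,z,np.round(w2px(c,np.r_[p[:2]+d[:2]*k,z]),1))
print(px2w(c,309,227))
E
```

```text
0.021 0.06 [308.4 229.5]
0.021 0.066 [308.4 226.4]
0.028 0.06 [308.8 231.8]
0.028 0.066 [308.8 228.7]
0.035 0.06 [309.1 234.1]
0.035 0.066 [309.1 231. ]
[ 0.61037703 -0.21967656  0.07456645]
```

drive_tool:
  motion: [0,0,0.5,0,0.45,0,0,0.5,0,0.45,0,0,0.2,0,0.45,0,0,0,0,0.45]

```text
clock: 5.45
ee_pos: [0.6047, -0.1833, 0.0118]
tcp_rot: [-0.0, 0.997, 0.081, -0.0]
force: [0.1, -0.2, 0.3]
finger_gap: 0.45
grip_force: 0.0
```

drive_tool:
  motion: [0,0.04,0.12,0,0.45,0,0,0.12,0,0.45,0,0,0,0,0.45]

```text
clock: 5.75
ee_pos: [0.6051, -0.1851, 0.002]
tcp_rot: [-0.0, 0.997, 0.081, -0.0]
force: [-0.7, -0.5, -1.3]
finger_gap: 0.45
grip_force: 0.0
```

drive_tool:
  motion: [0,0,0.05,0,0.45,0,0,0,0,0.45]

```text
clock: 5.95
ee_pos: [0.6052, -0.1851, 0.0]
tcp_rot: [-0.0, 0.997, 0.081, -0.0]
force: [-0.3, -0.5, -0.7]
finger_gap: 0.448
grip_force: 0.0
```

drive_tool:
  motion: [0,0,0.05,0,0.45,0,0,0,0,0.45]

```text
clock: 6.15
ee_pos: [0.6055, -0.1852, -0.0011]
tcp_rot: [-0.0, 0.997, 0.081, 0.0]
force: [-2.4, 2.2, 8.6]
finger_gap: 0.451
grip_force: 4.0
```

drive_tool:
  motion: [0,0,0.04,0,0.45,0,0,0,0,0.45]

```text
clock: 6.35
ee_pos: [0.6055, -0.1852, -0.0012]
tcp_rot: [-0.001, 0.997, 0.08, 0.0]
force: [-10.2, 4.5, 24.8]
finger_gap: 0.45
grip_force: 12.4
```

drive_tool:
  motion: [0,0,-0.13,0,0.45,0,0,0,0,0.3,0,0,0,0,0.3,0,0,0,0,0.3,0,0,0,0,0.3]
  grip_force: 25

```text
clock: 6.85
ee_pos: [0.6058, -0.1853, 0.0029]
tcp_rot: [-0.0, 0.997, 0.081, 0.001]
force: [-3.4, 2.1, 12.5]
finger_gap: 0.345
grip_force: 23.7
```

```bash
python3 - <<'E'
from h import *
s=arm.state(); print(s["ee_pos"],yaw(),s["finger_gap"]*85,s["force"],s["grip_force"])
c=arm.camera("side"); save(c,"s2.png",(270,190,370,290),6)
E
```

```text
[ 0.60579197 -0.1853017   0.00285216] -80.75607772281212 29.286396560874145 [-3.43423016  2.10264313 12.50975268] 23.68458867073059
```

View pics/s2.png

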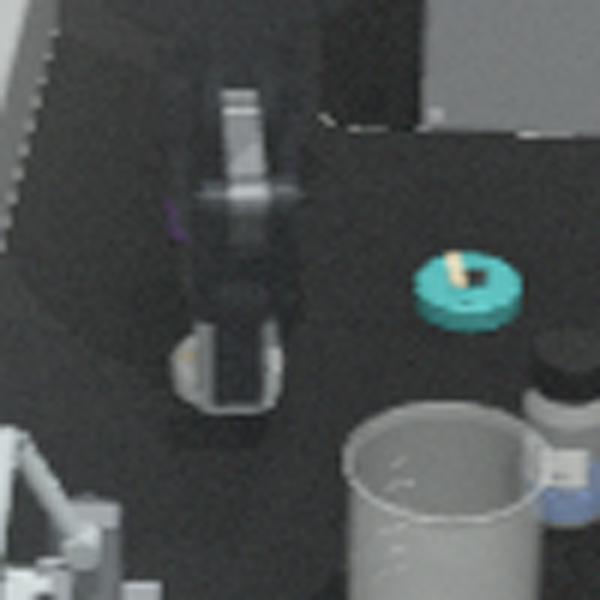

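The side view shows the puck gripped between the fingers, with the tips near the bench. The puck sits about 2 mm toward the robot from the finger centre line. Lifting it now.

drive_tool:
  motion: [0,0,-0.3,0,0.3,0,0,-0.8,0,0.3,0,0,-0.9,0,0.3,0,0,-0.9,0,0.3,0,0,0,0,0.3]

```text
clock: 7.4
ee_pos: [0.6077, -0.1864, 0.1231]
tcp_rot: [0.001, 0.997, 0.08, 0.004]
force: [0.6, -0.6, 0.0]
finger_gap: 0.345
grip_force: 24.8
```

```bash
python3 - <<'E'
from h import *
s=arm.state(); print(s["ee_pos"],yaw(),s["finger_gap"]*85,s["force"],s["grip_force"])
print(S2w(-.003,.045),S2w(.0,.007))
plan([*S2w(-.003,.045),.115],-81,.3,n=6)
E
```

```text
[ 0.60765072 -0.18639675  0.12313607] -80.78184458680285 29.357954624771054 [ 0.58419014 -0.59724616  0.01390727] 24.786672592163086
[ 0.53922033 -0.35522211] [ 0.54422917 -0.39300983]
-0.39, 0.65, 0.03, 0.01, 0.3, -0.39, 0.65, 0.03, 0.01, 0.3, -0.39, 0.65, 0.04, 0, 0.3, -0.4, 0.65, 0.03, 0.01, 0.3, -0.39, 0.65, 0.04, 0, 0.3, -0.4, 0.65, 0.03, 0.01, 0.3 

end [ 0.5391 -0.3554  0.1151] -81.02
```

drive_tool:
  motion: [-0.39,0.65,0.03,0,0.3,-0.39,0.65,0.03,0,0.3,-0.39,0.65,0.04,0,0.3,-0.4,0.65,0.03,0,0.3,-0.39,0.65,0.04,0,0.3,-0.4,0.65,0.03,0,0.3,0,0,0.6,0,0.3,0,0,0.5,0,0.3,0,0,0,0,0.3]

```text
clock: 8.3
ee_pos: [0.5354, -0.3531, 0.0627]
tcp_rot: [-0.001, 0.997, 0.08, -0.002]
force: [-0.6, -0.1, 0.3]
finger_gap: 0.344
grip_force: 24.8
```

```bash
python3 - <<'E'
from h import *
np.set_printoptions(precision=4,suppress=True)
s=arm.state(); print(s["ee_pos"],yaw(),s["finger_gap"]*85,s["force"],s["joint_pos"])
c=arm.camera("top"); d=arm.camera("side")
a=c["image"][230:350,340:520]; b=d["image"][250:400,190:330]
A=cv2.resize(a,(450,300),interpolation=cv2.INTER_CUBIC); B=cv2.resize(b,(350,375),interpolation=cv2.INTER_CUBIC)
im=np.zeros((375,800,3),np.uint8); im[:300,:450]=A; im[:,450:]=B
cv2.imwrite("pics/m3.png",im[:,:,::-1])
E
```

```text
[ 0.5354 -0.3531  0.0627] -80.7734645446519 29.232989985782968 [-0.5665 -0.0892  0.2739] [ 0.0011  0.5983  0.6945  1.6195 -0.4196  1.0833 -0.598 ]
```

View pics/m3.png

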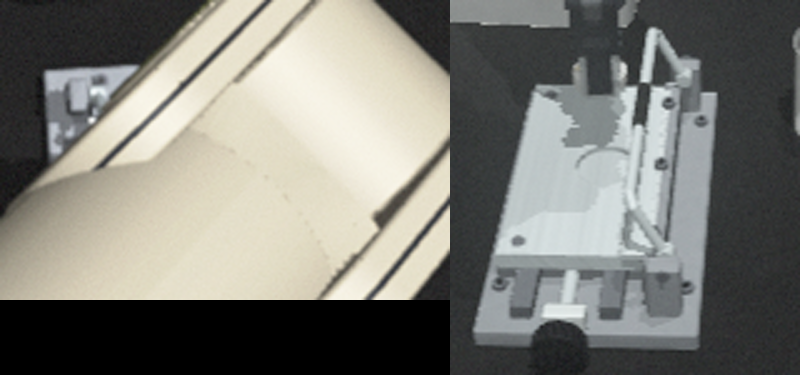

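The top camera is blocked by the arm. The side view shows the held puck at crop (601,80), over the table's left part, with the pocket arc at crop (603,155). Next I'll move closer to the fence and lower it.

```bash
python3 - <<'E'
from h import *
plan([*S2w(-.0005,.045),.0375],-81,.3,n=4)
E
```

```text
0.03, 0.01, 0.18, 0.01, 0.3, 0.03, 0.01, 0.18, 0.01, 0.3, 0.03, 0.01, 0.17, 0.01, 0.3, 0.02, 0.01, 0.18, 0.01, 0.3 

end [ 0.5416 -0.355   0.0374] -80.98
```

drive_tool:
  motion: [0.03,0.01,0.18,0,0.3,0.03,0.01,0.18,0,0.3,0.03,0.01,0.17,0,0.3,0.02,0.01,0.18,0,0.3,0,0,0,0,0.3,0,0,0,0,0.3]

```text
clock: 9.0
ee_pos: [0.5415, -0.3552, 0.0371]
tcp_rot: [-0.0, 0.997, 0.081, -0.0]
force: [0.3, -0.2, 0.3]
finger_gap: 0.339
grip_force: 24.8
```

drive_tool:
  motion: [0,0,0.03,0,0.3,0,0,0,0,0.3]

```text
clock: 9.2
ee_pos: [0.5417, -0.3552, 0.0362]
tcp_rot: [0.0, 0.997, 0.081, 0.0]
force: [-0.4, 0.5, -1.3]
finger_gap: 0.339
grip_force: 24.8
```

drive_tool:
  motion: [0,0,0,0,0.41,0,0,0,0,0.41,0,0,0,0,0.41]

```text
clock: 9.5
ee_pos: [0.5417, -0.3552, 0.0362]
tcp_rot: [0.0, 0.997, 0.081, 0.0]
force: [0.3, -0.3, -0.1]
finger_gap: 0.403
grip_force: 0.0
```

```bash
python3 - <<'E'
from h import *
s=arm.state(); print(s["ee_pos"],s["finger_gap"],s["force"],s["joint_pos"])
d=arm.camera("side"); save(d,"s4.png",(200,250,310,360),5)
E
```

```text
[ 0.54171128 -0.35515236  0.03619179] 0.40283190887143566 [ 0.27156177 -0.33173619 -0.09967512] [ 0.01712676  0.63865359  0.67395389  1.62131664 -0.44603954  1.04042663
 -0.58483237]
```

View pics/s4.png

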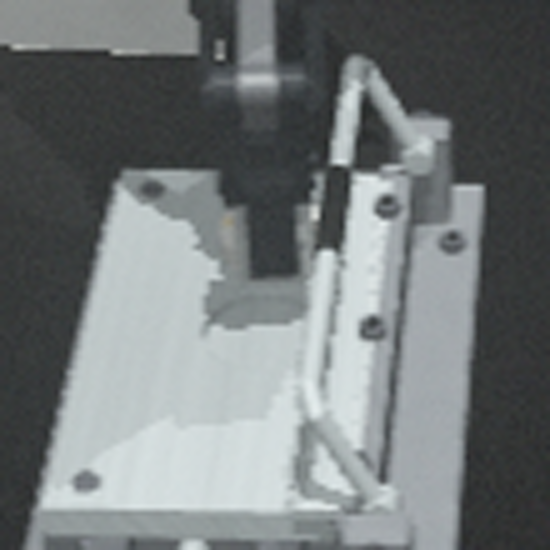

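The side view shows the puck on the table between the open fingers, with the pocket just in front of it at about crop (260,290). I'll square the tool to the stage and slide, easing toward the fence.

drive_tool:
  motion: [0,0,0,1,0.41,0,0.1,0,0,0.41,0.015,0.1,0,0,0.41,0.015,0.1,0,0,0.41,0.015,0.1,0,0,0.41,0.015,0.1,0,0,0.41,0.015,0.1,0,0,0.41,0,0,0,0,0.41]

```text
clock: 10.35
ee_pos: [0.5459, -0.3797, 0.0361]
tcp_rot: [0.0, 1.0, 0.028, -0.0]
force: [-1.3, 0.6, -0.5]
finger_gap: 0.414
grip_force: 0.0
```

```bash
python3 - <<'E'
from h import *
s=arm.state(); print(s["ee_pos"],s["finger_gap"],s["force"],yaw()); p=s["ee_pos"]
d=np.array(p[:2])-[SX,SY]; print("stage",d[0]*np.cos(SA)+d[1]*np.sin(SA),-d[0]*np.sin(SA)+d[1]*np.cos(SA))
d=arm.camera("side"); save(d,"s5.png",(210,260,300,340),6.5)
E
```

```text
[ 0.54585737 -0.37972394  0.03610318] 0.41378785163676207 [-1.30385007  0.55016397 -0.45848541] -86.78202102854962
stage 0.002329727883390635 0.020180975679718306
```

View pics/s5.png

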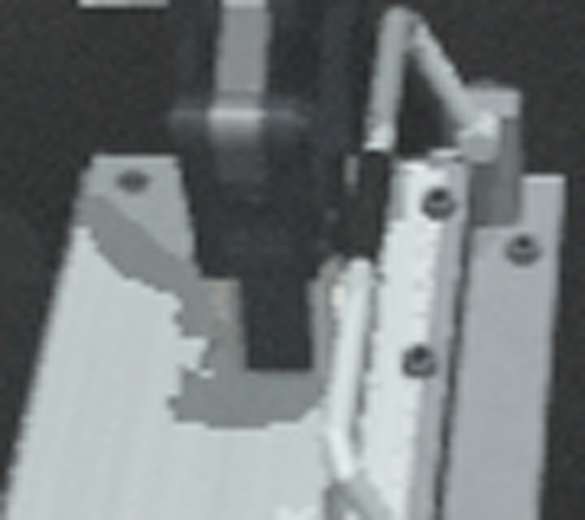

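The side view shows the fingers straddling the puck (edges near crop 215 and 335) close to the fence. I'll keep sliding in smaller steps and watch the force.

drive_tool:
  motion: [0.01,0.1,0,0,0.41,0.01,0.1,0,0,0.41,0,0.05,0,0,0.41,0,0.03,0,0,0.41,0,0,0,0,0.41]

```text
clock: 10.9
ee_pos: [0.5474, -0.3903, 0.0361]
tcp_rot: [0.0, 1.0, 0.028, -0.0]
force: [0.1, 0.3, -0.2]
finger_gap: 0.41
grip_force: 0.0
```

drive_tool:
  motion: [0,0.03,0,0,0.41,0,0,0,0,0.41]

```text
clock: 11.1
ee_pos: [0.5475, -0.3913, 0.0361]
tcp_rot: [-0.0, 1.0, 0.028, 0.0]
force: [-0.0, 0.6, 0.5]
finger_gap: 0.411
grip_force: 0.0
```

drive_tool:
  motion: [0,0.03,0,0,0.41,0,0,0,0,0.41]

```text
clock: 11.3
ee_pos: [0.5476, -0.3926, 0.0361]
tcp_rot: [0.0, 1.0, 0.028, 0.0]
force: [-0.1, -0.4, 0.3]
finger_gap: 0.413
grip_force: 0.0
```

drive_tool:
  motion: [0,0.025,0,0,0.41,0,0,0,0,0.41]

```text
clock: 11.5
ee_pos: [0.5476, -0.3936, 0.0361]
tcp_rot: [0.0, 1.0, 0.028, 0.0]
force: [-0.4, 0.2, 0.9]
finger_gap: 0.41
grip_force: 0.0
```

drive_tool:
  motion: [0,0.02,0,0,0.41,0,0,0,0,0.41]

```text
clock: 11.7
ee_pos: [0.5476, -0.3943, 0.0361]
tcp_rot: [-0.0, 1.0, 0.028, -0.0]
force: [-0.2, 0.0, -0.7]
finger_gap: 0.413
grip_force: 0.0
```

drive_tool:
  motion: [0,0.02,0,0,0.41,0,0,0,0,0.41]

```text
clock: 11.9
ee_pos: [0.5477, -0.3951, 0.036]
tcp_rot: [-0.0, 1.0, 0.028, -0.0]
force: [-0.0, -0.8, 0.0]
finger_gap: 0.414
grip_force: 0.0
```

drive_tool:
  motion: [0,0.02,0,0,0.41,0,0,0,0,0.41]

```text
clock: 12.1
ee_pos: [0.5477, -0.396, 0.0361]
tcp_rot: [0.0, 1.0, 0.028, -0.0]
force: [-0.9, -0.2, 0.3]
finger_gap: 0.413
grip_force: 0.0
```

drive_tool:
  motion: [0,0.02,0,0,0.41,0,0,0,0,0.41]

```text
clock: 12.3
ee_pos: [0.5478, -0.3965, 0.036]
tcp_rot: [-0.0, 1.0, 0.028, -0.0]
force: [-0.6, 0.4, -0.9]
finger_gap: 0.409
grip_force: 0.3
```

drive_tool:
  motion: [0,0.02,0,0,0.41,0,0,0,0,0.41]

```text
clock: 12.5
ee_pos: [0.548, -0.3974, 0.0362]
tcp_rot: [-0.0, 1.0, 0.028, 0.0]
force: [-0.0, 1.2, 1.1]
finger_gap: 0.41
grip_force: 0.7
```

Contact is building (pad force 0.7 N, y force 1.2 N), so the puck may have dropped in. I'll back off, lift and measure its height.

drive_tool:
  motion: [0,-0.04,0,0,0.41,0,0,-0.3,0,0.44,0,0,-0.8,0,0.45,0,0,-0.9,0,0.45,0,0,0,0,0.45]

```text
clock: 13.0
ee_pos: [0.5496, -0.398, 0.1223]
tcp_rot: [0.002, 1.0, 0.028, 0.003]
force: [0.3, -0.9, 0.1]
finger_gap: 0.453
grip_force: 0.0
```

```bash
python3 - <<'E'
from h import *
np.set_printoptions(precision=4,suppress=True)
s=arm.state(); print(s["ee_pos"],s["force"],s["clock"])
d=arm.camera("side"); save(d,"s6.png",(210,260,300,340),6.5)
def toS(w):
    e=w[:2]-[SX,SY]; return np.array([e[0]*np.cos(SA)+e[1]*np.sin(SA),-e[0]*np.sin(SA)+e[1]*np.cos(SA),w[2]])
print([ (r["conf"],r["bbox"],toS(px2w(d,r["bbox"][0],r["bbox"][1]))) for r in arm.search_frame(d,"puck_center")[:3]])
for y in range(-40,50,6): # height profile along y at a few x
    print(y,[round(1e3*float(px2w(d,*[round(q) for q in w2px(d,np.r_[S2w(x/1e3,y/1e3),.035])])[2]),1) for x in(-30,-20,-10,-5,0,5,10)])
E
```

```text
[ 0.5496 -0.398   0.1223] [ 0.3346 -0.9035  0.079 ] 13.0
[(0.76, [250.1, 314.9, 22.4, 19.1], array([-0.0027,  0.0038,  0.0356])), (0.69, [346.7, 238.0, 16.2, 14.8], array([0.1396, 0.2411, 0.0124])), (0.62, [306.1, 223.8, 22.1, 10.3], array([0.0667, 0.2889, 0.0108]))]
-40 [31.6, 31.5, 31.3, 31.6, 32.4, 32.4, 33.8]
-34 [32.4, 31.4, 33.6, 31.6, 30.4, 33.8, 31.2]
-28 [32.7, 33.6, 32.4, 33.2, 33.2, 32.9, 34.1]
-22 [32.8, 31.9, 33.1, 32.8, 31.2, 31.5, 32.6]
-16 [29.8, 32.6, 32.5, 33.2, 32.9, 34.0, 35.1]
-10 [31.4, 31.3, 32.7, 33.1, 34.8, 33.7, 33.0]
-4 [32.8, 31.8, 37.3, 37.0, 39.1, 36.8, 37.3]
2 [31.9, 31.8, 37.7, 36.5, 36.2, 38.9, 37.6]
8 [32.1, 33.0, 38.3, 39.2, 38.6, 37.9, 38.9]
14 [32.4, 34.3, 37.1, 38.3, 38.9, 37.1, 36.9]
20 [32.5, 33.8, 32.3, 35.8, 38.7, 38.1, 31.6]
26 [33.5, 31.2, 31.8, 31.5, 31.7, 33.9, 33.6]
32 [31.1, 29.6, 32.8, 32.2, 30.8, 33.7, 31.8]
38 [31.7, 31.6, 33.6, 33.3, 31.5, 32.1, 32.4]
44 [32.4, 32.6, 34.5, 33.3, 31.4, 32.1, 31.4]
```

View pics/s6.png

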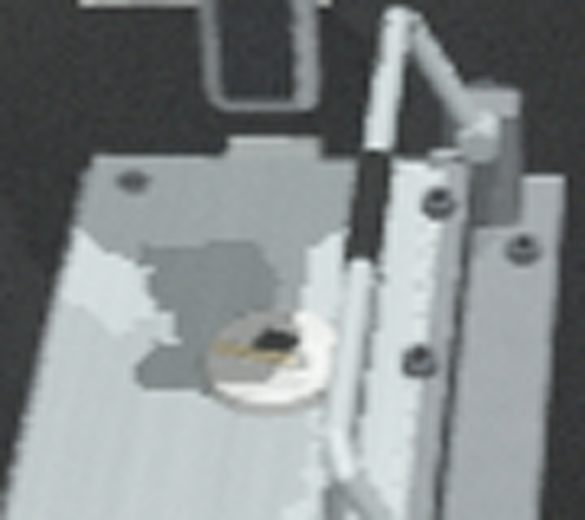

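The side view shows the puck sitting low in the table around full-image pixel (251,315), with its rim nearly flush. Depths give a top near 37.5 mm (home is 37, on the surface is 41). A plane fit will check that it is level.

```bash
python3 - <<'E'
from h import *
np.set_printoptions(precision=4,suppress=True)
P=[];Q=[]
for k in range(3):
    d=arm.camera("side")
    for u in range(236,266):
        for v in range(295,335):
            w=px2w(d,u,v); e=w[:2]-[SX,SY]; x=e[0]*np.cos(SA)+e[1]*np.sin(SA); y=-e[0]*np.sin(SA)+e[1]*np.cos(SA)
            r=np.hypot(x+.001,y-.0075)
            if r<.011: P.append((x,y,w[2]))
            if .021<r<.035 and x<.005 : Q.append((x,y,w[2]))
for p in(P,Q):
    p=np.array(p); p=p[np.abs(p[:,2]-np.median(p[:,2]))<.004]; A=np.c_[p[:,0],p[:,1]-.007,np.ones(len(p))]; print(np.linalg.lstsq(A,p[:,2],rcond=None)[0],len(p),np.median(p[:,2]))
s=arm.state(); print(s["ee_pos"],s["clock"],yaw(),"target behind bar",S2w(.055,0))
E
```

```text
[-0.0011 -0.0288  0.0376] 363 0.03758777224640253
[ 0.0047 -0.0001  0.0324] 935 0.032395717921217204
[ 0.5474 -0.3954  0.1153] 13.25 -86.74923520723401 target behind bar [ 0.5995 -0.3971]
```

The puck top is 5.2 mm above the table and level within noise, so it is home. Now I'll go over the hold-down with the fingers shut and come down behind its bar.

```bash
python3 - <<'E'
from h import *
a=[*S2w(.02,.003),.135]; b=[*S2w(.057,0),.125]; 
plan(a,-87,0,n=2); plan(b,-87,0,n=2,cmd=a+[-87]); plan(b[:2]+[.06],-87,0,n=3,cmd=b+[-87])
plan([*S2w(.024,0),.06],-87,0,n=6,cmd=b[:2]+[.06,-87])
E
```

```text
0.21, 0.02, -0.25, 0.02, 0, 0.21, 0.02, -0.24, 0.02, 0 

end [ 0.5643 -0.3961  0.1349] -86.99
0.46, 0.04, 0.13, 0, 0, 0.47, 0.03, 0.12, 0, 0 

end [ 0.6017 -0.3968  0.125 ] -87.0
0, 0, 0.54, 0, 0, 0, 0, 0.54, 0, 0, 0, 0, 0.54, 0, 0 

end [ 0.6015 -0.397   0.0602] -87.0
-0.14, 0, 0, 0, 0, -0.14, 0, 0, 0, 0, -0.14, 0, 0, 0, 0, -0.13, 0, 0, 0, 0, -0.14, 0, 0, 0, 0, -0.13, 0, 0, 0, 0 

end [ 0.5688 -0.3987  0.06  ] -87.0
```

drive_tool:
  motion: [0,0,-0.5,0,0,0.2,0.02,0,0,0,0.22,0.02,0,0,0,0.46,0.04,0.13,0,0,0.47,0.03,0.12,0,0,0,0,0,0,0,0,0,0.54,0,0,0,0,0.54,0,0,0,0,0.54,0,0,0,0,0,0,0]

```text
clock: 14.25
ee_pos: [0.6, -0.3957, 0.057]
tcp_rot: [-0.002, 1.0, 0.028, -0.003]
force: [-0.2, 0.1, -0.6]
finger_gap: -0.001
grip_force: 0.0
```

drive_tool:
  motion: [-0.14,0,0,0,0,-0.14,0,0,0,0,-0.14,0,0,0,0,-0.13,0,0,0,0]

```text
clock: 14.65
ee_pos: [0.5796, -0.3989, 0.0623]
tcp_rot: [0.0, 1.0, 0.028, 0.001]
force: [2.3, -1.5, -1.0]
finger_gap: -0.003
grip_force: 1.1
```

drive_tool:
  motion: [-0.14,0,0,0,0,-0.13,0,0,0,0,0,0,0,0,0]

```text
clock: 14.95
ee_pos: [0.5688, -0.3989, 0.0614]
tcp_rot: [-0.0, 1.0, 0.028, 0.0]
force: [1.3, 0.3, 0.5]
finger_gap: -0.002
grip_force: 0.2
```

drive_tool:
  motion: [0,0,-0.6,0,0,0,0,-0.5,0,0,-0.25,0,0,0,0,-0.25,0,0,0,0,0,0,0,0,0,0,0,0.35,0,0,0,0,0.35,0,0,0,0,0.15,0,0,0,0,0.15,0,0,0,0,0,0,0]

```text
clock: 15.95
ee_pos: [0.5489, -0.3998, 0.0639]
tcp_rot: [-0.0, 1.0, 0.028, -0.001]
force: [0.3, 0.7, -0.2]
finger_gap: -0.001
grip_force: 0.0
```

drive_tool:
  motion: [0,0,0.1,0,0,0,0,0.1,0,0,0,0,0.1,0,0,0,0,0,0,0]

```text
clock: 16.35
ee_pos: [0.5492, -0.3999, 0.0527]
tcp_rot: [-0.0, 1.0, 0.028, -0.0]
force: [0.3, 1.0, 0.6]
finger_gap: -0.001
grip_force: 0.0
```

```bash
python3 - <<'E'
from h import *
np.set_printoptions(precision=4,suppress=True)
d=arm.camera("side")
# height map: bar right part, y=-40, -55, scan x: highest z seen
for y in(-.06,-.045,.05,.06):
    best={}
    for h in np.arange(.03,.09,.002):
        for x in np.arange(-.02,.04,.002):
            u,v=[int(round(q)) for q in w2px(d,np.r_[S2w(x,y),h])]
            w=px2w(d,u,v); e=w[:2]-[SX,SY]; X=e[0]*np.cos(SA)+e[1]*np.sin(SA); Y=-e[0]*np.sin(SA)+e[1]*np.cos(SA)
            if abs(Y-y)<.008: best[(round(X,3))]=max(best.get(round(X,3),0),round(float(w[2]),3))
    print(y,sorted(best.items(),key=lambda k:-k[1])[:6])
E
```

```text
-0.06 [(np.float64(-0.0), 0.055), (np.float64(-0.001), 0.053), (np.float64(0.001), 0.053), (np.float64(0.002), 0.053), (np.float64(0.003), 0.052), (np.float64(0.032), 0.042)]
-0.045 [(np.float64(0.003), 0.054), (np.float64(0.002), 0.054), (np.float64(-0.001), 0.053), (np.float64(0.001), 0.053), (np.float64(-0.002), 0.052), (np.float64(-0.0), 0.052)]
0.05 [(np.float64(0.032), 0.042), (np.float64(0.033), 0.042), (np.float64(0.031), 0.041), (np.float64(0.036), 0.041), (np.float64(0.03), 0.041), (np.float64(0.022), 0.039)]
0.06 [(np.float64(0.035), 0.042), (np.float64(0.033), 0.042), (np.float64(0.03), 0.041), (np.float64(0.034), 0.041), (np.float64(0.027), 0.04), (np.float64(0.036), 0.04)]
```

The bar's top is at 53 mm, following the fingertip, so I'll keep pressing down.

drive_tool:
  motion: [0,0,0.08,0,0,0,0,0.06,0,0,0,0,0.04,0,0,0,0,0,0,0]

```text
clock: 16.8
ee_pos: [0.5492, -0.4001, 0.0459]
tcp_rot: [-0.0, 1.0, 0.028, -0.0]
force: [-0.9, -0.4, 1.0]
finger_gap: -0.006
grip_force: 0.0
```

drive_tool:
  motion: [0,0,0.03,0,0,0,0,0,0,0]

```text
clock: 17.0
ee_pos: [0.5493, -0.4002, 0.0455]
tcp_rot: [-0.0, 1.0, 0.028, 0.0]
force: [-2.2, 2.5, 6.2]
finger_gap: -0.003
grip_force: 2.9
```

drive_tool:
  motion: [0,0,-0.2,0,0,0,0,-0.8,0,0,0,0,-0.9,0,0,0,0,-0.9,0,0,0,0,0,0,0,0,0,0,0,0]

```text
clock: 17.6
ee_pos: [0.5497, -0.4003, 0.1578]
tcp_rot: [0.0, 1.0, 0.028, 0.001]
force: [-0.5, -0.0, -1.0]
finger_gap: 0.003
grip_force: 0.0
```

```bash
python3 - <<'E'
from h import *
np.set_printoptions(precision=4,suppress=True)
d=arm.camera("side"); save(d,"s7.png",(200,220,380,370),4.4)
def S(w):
    e=w[:2]-[SX,SY]; return np.array([e[0]*np.cos(SA)+e[1]*np.sin(SA),-e[0]*np.sin(SA)+e[1]*np.cos(SA),w[2]])
for y in(-.06,-.04,-.02,0,.02,.04): print(y,S(px2w(d,*w2px(d,np.r_[S2w(0,y),.0455]))))
print(arm.state()["ee_pos"],arm.state()["force"])
E
```

```text
-0.06 [ 0.     -0.0603  0.0457]
-0.04 [ 0.0001 -0.0409  0.0463]
-0.02 [-0.0001 -0.0192  0.0448]
0 [ 0.0004 -0.0023  0.0475]
0.02 [0.0002 0.0185 0.0468]
0.04 [-0.0001  0.0407  0.045 ]
[ 0.5492 -0.3998  0.1565] [ 0.4521  0.4186 -0.7399]
```

View pics/s7.png

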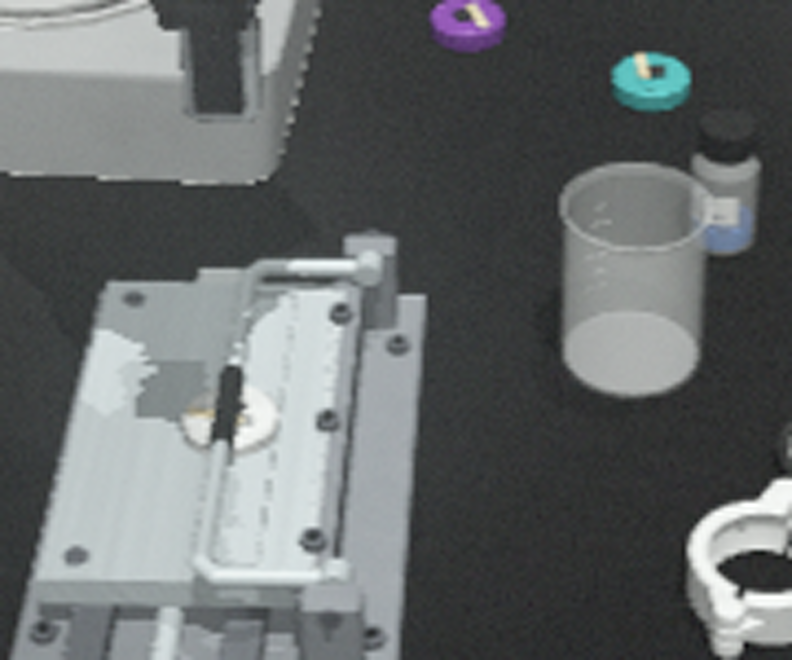

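The last view shows the bar level across the home puck (crop (230,415)). The beaker and vial have not moved, and the arm is clear. Handing in.

```bash
python3 -c "
from bench import arm
print(arm.close_job())"
```

```text
the job is handed in; nothing more can be done
None
```

I've handed the job in: by the camera depth, the puck is home in the pocket (top about 5 mm above the table, level within noise) and the hold-down is fully down over it. The arm is clear, and the beaker and vial look undisturbed; no verdict came back when I handed it in.

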